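# Uncover the tap box and shut the orange-handled gas valve

### The arm

A 6-joint arm with a two-finger parallel gripper is mounted at the origin on a cart in front of the work surface, level with it; the furniture and walls round the work are solid. World frame = base frame: x ahead of the robot, y to its left, z up, the work surface at z = 0. Lengths are in m, angles in degrees, forces in N, time in s.
With the tool pointing down it reaches from about 0.275 to 0.75 m from the base axis. Payload 10.2 kg.
Tool frame: the origin (TCP) lies on the centre line of the jaws, within the pads' length; the fingertips stand 19 mm ahead of it and the grasp point (between the pads) is the TCP; x points along the fingers, z is the direction in which the jaws open and shut, and the axes are right-handed (so a half turn about x gives the same grasp; the last joint's range is limited). The gripper opens to 88 mm and grips with 3 to 60 N. Pads are 18 mm wide; open, the fingers measure 123 mm over their backs; the gripper's body (75 mm by 187 mm) begins 45 mm behind the grasp point.
Start: joints at [-83.274, 17.928, 85.812, -0, 76.261, -12.8], TCP at [0.175, -0.495, 0.258] pointing down, gripper open.
Joint ranges: [-168.41, 168.41], [-55.51, 124.54], [10.69, 146.95], [-70.63, 250.63], [1, 178], [-165.06, 165.06]. Speed limits (degrees/s): [136.94, 136.94, 172.46, 180, 180, 180].

### API

Orientations are given as [roll, pitch, yaw] about the fixed x, y, z axes, in that order (R = Rz(yaw) Ry(pitch) Rx(roll)).
In Python, from workcell import arm gives the robot as it stands.
- The arm moves only by the tool step_arm, never from a script. Its argument "commands" is a list that holds one entry, the list of rows, each a list of 6 numbers: the shift along the tool's x, y, z in mm, then the turn, a rotation vector about the tool's x, y, z in degrees. A call has 1 to 12 rows; each row is the pose to reach, as a shift and turn from the pose commanded when the call began, along the tool's axes at that moment; what a row does not reach only later rows make up. A row lasts 1/12 s, in which the tool goes at most 41.7 mm and 7.16 degrees, less where a joint would pass 70% of its speed; a pose out of reach is approached as far as the arm can. A call with a gripper value outside its range is refused whole. "gripper" is the opening in per cent of the stroke, from 0 (shut) to 100 (fully open), set as the call begins (left out, the last holds). The fingers move at their own pace and stop on an object; the grip force is fixed at half the most. Time passes only in rows, so rows that repeat a pose let the fingers close. It gives the time, the measured TCP pose, the force and the opening at its end, in the units of the state.
- arm.get_obs(): the state, without advancing time (a new reading comes with each control period).
- arm.grab_frame(name): name is "scene" or "top"; returns a dict with "image" (400x640x3 uint8, red, green, blue), "camera_matrix" (3x3 intrinsics, pixels), "k1" (the pictures are not rectified: a ray, as slopes to the right and down, at radius r is drawn at 1 + k1 r^2 times it, then the intrinsics apply), "R" (3x3) and "t" (3): a world point X has camera coordinates R X + t. Camera axes: x right, y down, z forward; pixel columns grow to the right and rows downward; lengths in m; the calibration is good to about 2 mm. A picture is of the moment at which its call begins. There is no depth.
- arm.finish_job(): hands the job in, once; it reports no verdict.
The state is a dict: "t": time; "joint_positions": joint angles; "joint_velocities": joint speeds; "tau": joint torques, N m; "ee_pos": TCP position; "orientation": TCP orientation; "ft_force": force on the tool from outside, world axes, zero at the start; "moment": the same for the moment, N m; "width": opening from 0.0 (shut) to 1.0 (fully open).
Only numpy, scipy, OpenCV 4.12 (cv2) and the standard library are available. Lean on these libraries where they do the work, as an engineer would, in place of code of your own. Each camera call takes 0.05 s, during which the arm holds its last target. There are 200 camera calls.

### The job

Shut the orange-handled valve in the grey tap box: push the white cover aside by its blue rib, along its guides, all the way to the other end of the box, then push the orange handle round clockwise (seen from above) until it is fully shut, across its pipe. Use only the fingertips: the cover must slide, never be lifted, and must stay at that other end. Leave the black handle open, and the bottle, timer and tape where they stand.

Things in the scene. Friction and masses are not known exactly. Their poses are not given: they have to be found in the camera images.
- tap_box: fixed grey box, 172 (x) by 472 (y, long) by 70 mm high; origin: centre of its underside, on the bench. Its +y half (y -15 to 228 mm) is an open well, 140 mm wide, floor 8 mm up, with two valves; the -y half is a deck 56 mm high, where the cover is parked. Guides 160 mm apart (x) and end stops (inner faces y = +-228 mm) rise to 70 mm. Hose barbs on the -x side.
- cover: loose white flat cover, 156 (x) by 216 (y) by 5 mm, 0.3 to 0.6 kg; origin: centre of its underside. Lies on ledges 60 mm up the box, between guides (2 mm play each side), and slides along the box's y on a push of 2 to 6 N. At the start its centre is at box y +100 to +118 mm and it hides both valves; at the far stop it is at y = -120 mm.
- cover_rib (a point): centre of the blue upright rib on top of the cover: 90 mm long (box x), 12 mm thick (box y), its top 24 mm above the cover's upper face (89 mm above the bench). This point is 17 mm above the cover's underside, at the cover's centre.
- marked_grip (a point): point on the orange handle 36 mm from its pivot, half-way up (49.5 mm above the bench). The handle is a bar 14 mm wide and 15 mm high (42 to 57 mm above the bench), reaching 50 mm from the pivot. Nothing else where it swings is over 34 mm high. Hidden under the cover at the start.
- marked_pivot (a point): pivot (vertical axis) of the orange handle, same height as marked_grip; fixed to the box at box x = 12 mm and y = 75 or 175 mm (either; the black handle has the other place)
- lever_marked (a joint): angle of the orange handle: 0 = open, along its pipe, pointing to the box's -x; it turns clockwise seen from above to 1.571 (its stop), shut, pointing to the box's +y. Friction about 0.1 N m (3 N at the grip point); stays where it is left. Starts at 0 to 0.12.
- plain_grip (a point): the same point on the other handle, black, of the same shape; to be left open
- plain_pivot (a point): pivot of the black handle
- lever_plain (a joint): angle of the black handle, same meaning and turning direction; starts at 0 to 0.12 and is to stay open
- bottle: loose white dropper bottle with a red cap, 31 mm across, 88 mm high, behind the box (its +x side); origin at the centre of its underside; bystander
- bench_timer: loose bench timer, 64 x 64 x 20 mm, behind the box (its +x side); origin at the centre of its underside; bystander
- tape: loose orange roll of tape lying flat, 58 mm across, 19 mm high, beyond the box's +y end; origin at the centre of its underside; bystander

How it is judged:
By the outcome, as a careful person would: the job done as asked, in the order asked, and still so for the second after the job is handed in, with the robot touching nothing.
It also fails if it takes over 48 s, if anything falls off the work surface, if the arm or the gripper's body presses on something with over 40 N, if the wrist force passes 120 N, or if a joint passes its speed limit or range.

## Working session

There is one attempt and no reset: what is moved stays moved. The work goes in short steps, Python scripts to look and compute and a tool call to move; the robot and the scene stay as the last step left them, time stands still between calls to the robot, and variables do not carry over. Pictures are saved under pics/ and viewed, about 8 in all and at most 12, crops included, and the job is handed in when it is done.

Besides the shell and the picture viewer there is one more tool, called after "Emit:" by a JSON object that holds its "fn" and its "kwargs". step_arm: Moves the arm, as the interface text tells. Its arguments: {"type":"object","properties":{"commands":{"type":"array","items":{"type":"array","items":{"type":"array","items":{"type":"number"}}}},"gripper":{"type":"number"}},"required":["commands"]}

```bash
mkdir -p pics; cat > h.py <<'E'
import numpy as np, cv2
from workcell import arm
def grab(n,f):
    d=arm.grab_frame(n); cv2.imwrite(f'pics/{f}.png',d['image'][:,:,::-1].copy()); np.savez(f'pics/{f}.npz',**d); return d
def load(f): return dict(np.load(f'pics/{f}.npz'))
def dist(d): return np.array([float(d['k1']),0,0,0,0])
def pix(d,X):
    X=np.atleast_2d(np.array(X,float)); return cv2.projectPoints(X,cv2.Rodrigues(d['R'])[0],d['t'],d['camera_matrix'],dist(d))[0].reshape(-1,2)
def world(d,uv,z):
    uv=np.array(uv,float).reshape(-1,1,2); n=cv2.undistortPoints(uv,d['camera_matrix'],dist(d)).reshape(-1,2)
    r=np.c_[n,np.ones(len(n))]@d['R']; c=-d['R'].T@d['t']
    return c+r*((z-c[2])/r[:,2])[:,None]
E
python3 - <<'E'
from h import *
for n in('top','scene'):
    d=grab(n,n+'0'); print(n,-d['R'].T@d['t'],d['R'][2])
o=arm.get_obs(); print(o['t'],o['ee_pos'],o['orientation'],o['ft_force'],o['width'])
E
```

```text
top [0.48734019 0.09348367 1.01961056] [ 0.06329011  0.00164786 -0.99799381]
scene [-0.27489496  0.62895221  0.54831402] [ 0.74803553 -0.49925375 -0.43725113]
0.1 [ 0.1754506  -0.49459674  0.25722913] [166.35676372  89.93389595  95.88454206] [-0.44803343 -0.46713007 -0.11008397] 0.9991814343303458
```

View pics/top0.png

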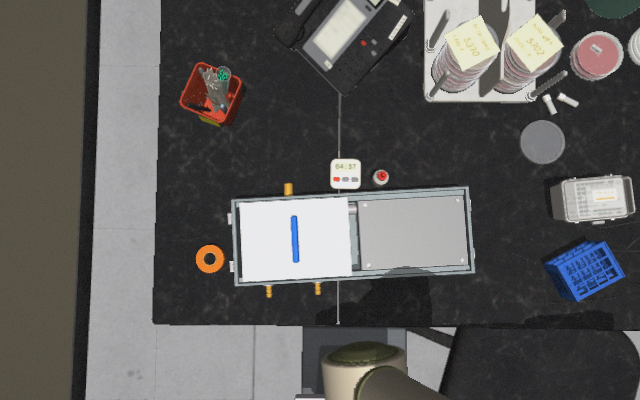

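View pics/scene0.png

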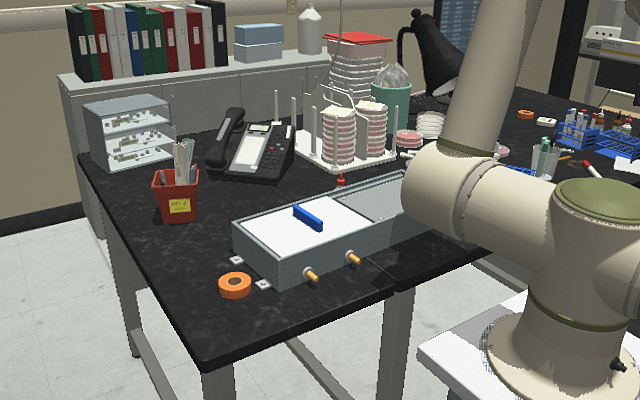

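The top view shows the box with outer corners at about (232,200), (468,187), (473,272) and (236,286). The blue rib runs from (294,216) to (296,262), and the barbs face the robot. The tape is at (209,259), the timer at (345,173) and the bottle at (381,177).

```bash
python3 - <<'E'
from h import *
d=load('top0'); im=d['image'].astype(int)
c=world(d,[(232,200),(468,187),(473,272),(236,286)],.07); print(c.round(3)); 
m=((im[:,:,2]>150)&(im[:,:,0]<90)).astype(np.uint8); m[:,:200]=0; m[:,400:]=0
n,l,s,ce=cv2.connectedComponentsWithStats(m); print(s[1:],ce[1:])
k=1+np.argmax(s[1:,4]); p=np.argwhere(l==k)[:,::-1]
w=world(d,p,.089)[:,:2]; print('rib',cv2.minAreaRect(w.astype(np.float32)*1000))
# fit box outer pose by cover white
m=((im.min(2)>215)).astype(np.uint8); n,l,s,ce=cv2.connectedComponentsWithStats(m);k=1+np.argmax(s[1:,4]);p=np.argwhere(l==k)[:,::-1]
print('cover',cv2.minAreaRect((world(d,p,.065)[:,:2]*1000).astype(np.float32)),s[k])
cc=c.mean(0);print('box centre',cc, 'yaw',np.degrees(np.arctan2(*( (c[0]-c[1]+c[3]-c[2])[[1,0]])))-90)
print('tape,timer,bottle',world(d,[(209,259),(345,173),(381,177)],.02).round(3))
im=cv2.resize(d['image'][170:300,190:490,::-1],None,fx=2.6,fy=2.6,interpolation=cv2.INTER_CUBIC);cv2.imwrite('pics/crop.png',im)
E
```

```text
[[ 0.553  0.283  0.07 ]
 [ 0.582 -0.183  0.07 ]
 [ 0.416 -0.191  0.07 ]
 [ 0.384  0.271  0.07 ]]
[[291 216   8  46 258]] [[294.60077519 238.81395349]]
rib ((478.019287109375, 156.99362182617188), (87.09866333007812, 10.87631893157959), 3.6142995357513428)
cover ((477.5408630371094, 150.41859436035156), (154.69805908203125, 229.65692138671875), 3.759340763092041) [ 239  197  117   85 8070]
box centre [0.48380716 0.0449185  0.07      ] yaw 3.772959367039263
tape,timer,bottle [[ 0.434  0.337  0.02 ]
 [ 0.615  0.058  0.02 ]
 [ 0.607 -0.017  0.02 ]]
```

View pics/crop.png

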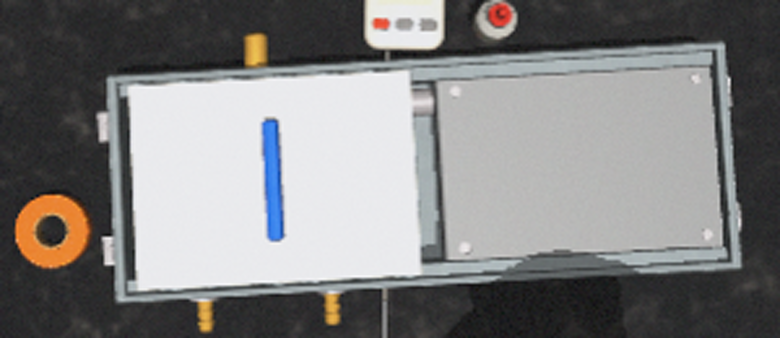

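```bash
cat >> h.py <<'E'
from scipy.spatial.transform import Rotation as Ro
YAW=np.radians(3.7); BC=np.array([.484,.045,0])
Rb=Ro.from_euler('z',YAW).as_matrix()
def box(p): return BC+Rb@(np.array(p)/1000)      # box mm -> world m
def inbox(w): return Rb.T@(np.array(w)-BC)*1000
def goal(sgn):
    x=np.array([0,0,-1.]); z=sgn*Rb[:,0]; return np.c_[x,np.cross(z,x),z]
def plan(pts,sgn):
    o=arm.get_obs(); R=Ro.from_euler('xyz',o['orientation'],degrees=True).as_matrix()
    print('t',o['t'],'tcp box mm',inbox(o['ee_pos']).round(1),'F',o['ft_force'].round(1) if hasattr(o['ft_force'],'round') else o['ft_force'])
    rv=Ro.from_matrix(R.T@goal(sgn)).as_rotvec(degrees=True)
    for p in pts: print(p,'->',(R.T@(box(p)-o['ee_pos'])*1000).round(1),rv.round(2))
E
python3 - <<'E'
from h import *
R=Ro.from_euler('xyz',arm.get_obs()['orientation'],degrees=True).as_matrix(); print(R.round(3))
for s in(1,-1): plan([(0,150,200),(0,150,89)],s)
E
```

```text
[[-0.     0.942  0.334]
 [ 0.001  0.334 -0.942]
 [-1.     0.    -0.001]]
t 0.1 tcp box mm [-342.7 -518.6  257.2] F [-0.4 -0.5 -0.1]
(0, 150, 200) -> [  58.   512.1 -549.7] [-7.417e+01 -4.000e-02 -5.000e-02]
(0, 150, 89) -> [ 169.   512.  -549.5] [-7.417e+01 -4.000e-02 -5.000e-02]
t 0.1 tcp box mm [-342.7 -518.6  257.2] F [-0.4 -0.5 -0.1]
(0, 150, 200) -> [  58.   512.1 -549.7] [ 1.0583e+02 -6.0000e-02  5.0000e-02]
(0, 150, 89) -> [ 169.   512.  -549.5] [ 1.0583e+02 -6.0000e-02  5.0000e-02]
```

Emit:
{"fn": "step_arm", "kwargs": {"commands": [[[58,512,-550,-74.2,0,0],[58,512,-550,-74.2,0,0],[58,512,-550,-74.2,0,0],[58,512,-550,-74.2,0,0],[58,512,-550,-74.2,0,0],[58,512,-550,-74.2,0,0],[58,512,-550,-74.2,0,0],[58,512,-550,-74.2,0,0],[58,512,-550,-74.2,0,0],[58,512,-550,-74.2,0,0],[58,512,-550,-74.2,0,0],[58,512,-550,-74.2,0,0]]], "gripper": 0}}

```text
t: 1.1
ee_pos: [0.3738, -0.0352, 0.2192]
orientation: [-32.3, 90.0, -28.4]
ft_force: [0.8, -0.4, -0.6]
width: 0.117
```

```bash
python3 - <<'E'
from h import *
plan([(0,150,200),(0,150,89)],1)
E
```

```text
t 1.1 tcp box mm [-115.1  -73.   219.2] F [ 0.8 -0.4 -0.6]
(0, 150, 200) -> [ 19.2 222.6 115.8] [0.18 0.02 0.01]
(0, 150, 89) -> [130.2 222.6 115.8] [0.18 0.02 0.01]
```

Emit:
{"fn": "step_arm", "kwargs": {"commands": [[[19,222,116,0,0,0],[19,222,116,0,0,0],[19,222,116,0,0,0],[19,222,116,0,0,0],[19,222,116,0,0,0],[19,222,116,0,0,0],[19,222,116,0,0,0],[70,222,116,0,0,0],[85,222,116,0,0,0],[100,222,116,0,0,0],[100,222,116,0,0,0]]]}}

```text
t: 2.02
ee_pos: [0.4732, 0.1911, 0.1162]
orientation: [-173.7, 89.6, -170.0]
ft_force: [0.3, 0.0, 0.4]
width: 0.005
```

```bash
python3 - <<'E'
from h import *
plan([(0,150,89),(0,127,87)],1)
grab('scene','s1'); grab('top','t1')
im=load('s1')['image'][150:310,190:430,::-1];cv2.imwrite('pics/s1c.png',cv2.resize(im,None,fx=3,fy=3,interpolation=cv2.INTER_CUBIC))
E
```

```text
t 2.0167 tcp box mm [ -1.4 146.5 116.2] F [0.3 0.  0.4]
(0, 150, 89) -> [27.2  3.5  1.5] [ 0.02 -0.37  0.04]
(0, 127, 87) -> [ 29.2 -19.5   1.5] [ 0.02 -0.37  0.04]
```

View pics/s1c.png

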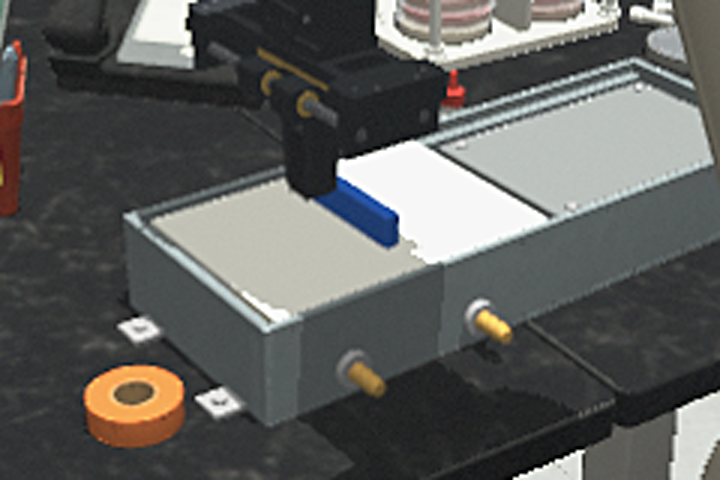

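The closed fingers are over the rib's +y side, tips at about (310,190) in the crop, with nothing touched.

Emit:
{"fn": "step_arm", "kwargs": {"commands": [[[12,3,1,0,0,0],[24,3,1,0,0,0],[28,3,1,0,0,0],[28,-6,1,0,0,0],[28,-14,1,0,0,0],[28,-18,1,0,0,0],[28,-22,1,0,0,0],[28,-28,1,0,0,0],[28,-36,1,0,0,0],[28,-44,1,0,0,0]]]}}

```text
t: 2.95
ee_pos: [0.479, 0.1472, 0.0916]
orientation: [15.1, 90.0, 18.8]
ft_force: [0.2, 2.6, 1.7]
width: 0.005
```

```bash
python3 - <<'E'
from h import *
plan([(0,-105,89)],1)
E
```

```text
t 2.95 tcp box mm [  1.6 102.3  91.6] F [0.2 2.6 1.7]
(0, -105, 89) -> [   2.5 -207.3   -1.7] [ 0.04  0.03 -0.01]
```

Emit:
{"fn": "step_arm", "kwargs": {"commands": [[[1,-14,-1,0,0,0],[1,-28,-1,0,0,0],[1,-42,-1,0,0,0],[1,-56,-1,0,0,0],[1,-70,-1,0,0,0],[1,-84,-1,0,0,0],[1,-98,-1,0,0,0],[1,-112,-1,0,0,0],[1,-126,-1,0,0,0],[1,-140,-1,0,0,0],[1,-152,-1,0,0,0],[1,-162,-1,0,0,0]]]}}

```text
t: 3.95
ee_pos: [0.4882, -0.0151, 0.0902]
orientation: [166.8, 90.0, 170.5]
ft_force: [-1.1, 2.3, 1.3]
width: 0.007
```

```bash
python3 - <<'E'
from h import *
plan([(0,-105,89)],1); grab('top','t2')
im=load('t2')['image'][170:300,190:490,::-1];cv2.imwrite('pics/t2c.png',cv2.resize(im,None,fx=2.6,fy=2.6,interpolation=cv2.INTER_CUBIC))
E
```

```text
t 3.95 tcp box mm [  0.3 -60.3  90.2] F [-1.1  2.3  1.3]
(0, -105, 89) -> [  1.2 -44.7  -0.3] [-0.01 -0.02 -0.01]
```

View pics/t2c.png

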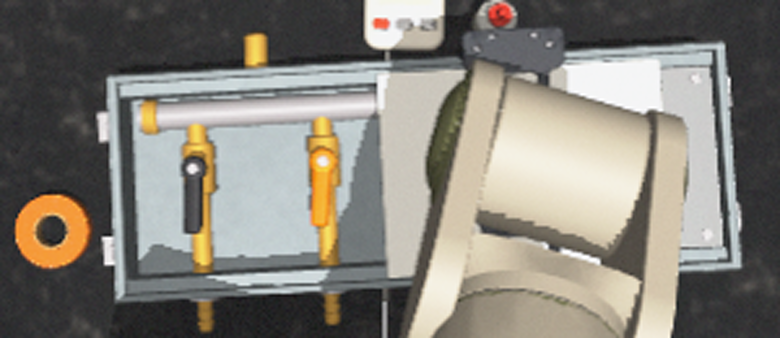

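The cover slides well and both valves show: the orange pivot is at crop (321,161), box y=75, and black is at (193,167), box y=175. I'll push on to the stop, slowing near the end.

Emit:
{"fn": "step_arm", "kwargs": {"commands": [[[1,-9,0,0,0,0],[1,-18,0,0,0,0],[1,-26,0,0,0,0],[1,-32,0,0,0,0],[1,-37,0,0,0,0],[1,-40,0,0,0,0],[1,-42,0,0,0,0],[1,-43,0,0,0,0],[1,-44,0,0,0,0],[1,-44,0,0,0,0]]]}}

```text
t: 4.83
ee_pos: [0.4909, -0.0574, 0.0892]
orientation: [136.0, 89.9, 139.7]
ft_force: [-1.8, 3.6, 0.3]
width: 0.004
```

Emit:
{"fn": "step_arm", "kwargs": {"commands": [[[0,-1,0,0,0,0],[0,-2,0,0,0,0],[0,-3,0,0,0,0],[0,-3,0,0,0,0]]]}}

```text
t: 5.17
ee_pos: [0.4908, -0.0577, 0.0892]
orientation: [104.0, 89.7, 107.7]
ft_force: [-0.6, 21.4, 6.2]
width: 0.004
```

Emit:
{"fn": "step_arm", "kwargs": {"commands": [[[0,-1,0,0,0,0],[0,-2,0,0,0,0],[0,-3,0,0,0,0],[0,-3,0,0,0,0]]]}}

```text
t: 5.5
ee_pos: [0.4907, -0.0579, 0.0892]
orientation: [99.2, 89.4, 102.9]
ft_force: [0.9, 41.0, 10.8]
width: 0.007
```

The force jump at y ≈ -103 mm means the cover is on its stop. I'm backing off and moving over the well on the orange handle's -y side.

Emit:
{"fn": "step_arm", "kwargs": {"commands": [[[0,4,0,0,0,0],[0,8,0,0,0,0],[0,20,0,0,0,0],[-15,40,0,0,0,0],[-20,75,-10,0,0,0],[-20,110,-25,0,0,0],[-20,145,-25,0,0,0],[-20,150,-25,0,0,0],[-20,150,-25,0,0,0]]]}}

```text
t: 6.25
ee_pos: [0.4567, 0.0859, 0.1095]
orientation: [-27.0, 90.0, -23.1]
ft_force: [0.2, -0.2, 0.7]
width: 0.005
```

```bash
python3 - <<'E'
from h import *
d=load('t2'); g=lambda u,v:(190+u/2.6,170+v/2.6)
for n,p in dict(pivot=(321,161),tip=(319,224),bpivot=(193,167),btip=(193,230)).items(): print(n,inbox(world(d,[g(*p)],.057)[0]).round(1))
d=load('t1')
plan([(-24,47,100),(-24,47,59)],1)
grab('scene','s3');grab('top','t3')
a=load('s3')['image'][150:310,190:430,::-1];b=load('t3')['image'][170:300,220:490,::-1]
cv2.imwrite('pics/c3.png',np.vstack([cv2.resize(a,(540,330),interpolation=3),cv2.resize(b,(540,260),interpolation=3)]))
E
```

```text
pivot [11.9 76.  57. ]
tip [-36.   80.1  57. ]
bpivot [ 12.9 174.3  57. ]
btip [-35.2 176.6  57. ]
t 6.25 tcp box mm [-24.6  42.6 109.5] F [ 0.2 -0.2  0.7]
(-24, 47, 100) -> [9.5 4.4 0.6] [0.21 0.04 0.02]
(-24, 47, 59) -> [50.5  4.5  0.6] [0.21 0.04 0.02]
```

View pics/c3.png

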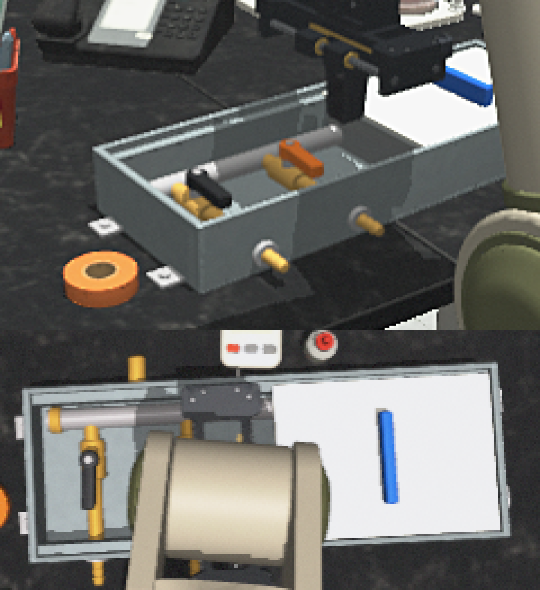

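The cover lies at the far stop. The fingers stand on the orange handle's -y side, clear of it. Now I'm lowering them.

Emit:
{"fn": "step_arm", "kwargs": {"commands": [[[15,0,0,0,0,0],[30,2,0,0,0,0],[42,4,0,0,0,0],[50,4,0,0,0,0],[50,4,0,0,0,0],[50,4,0,0,0,0]]]}}

```text
t: 6.85
ee_pos: [0.4569, 0.0875, 0.0593]
orientation: [-160.4, 90.0, -156.8]
ft_force: [-0.0, 0.5, 0.5]
width: 0.008
```

```bash
python3 - <<'E'
from h import *
plan([(-24,60,59),(-28,65,59),(-31,73,59),(-32,83,59),(-29,93,59),(-23,103,59),(-12,111,59)],1)
E
```

```text
t 6.85 tcp box mm [-24.3  44.2  59.3] F [-0.   0.5  0.5]
(-24, 60, 59) -> [ 0.3 15.8  0.3] [-0.04 -0.01  0.  ]
(-28, 65, 59) -> [ 0.3 20.8 -3.7] [-0.04 -0.01  0.  ]
(-31, 73, 59) -> [ 0.3 28.8 -6.8] [-0.04 -0.01  0.  ]
(-32, 83, 59) -> [ 0.3 38.8 -7.8] [-0.04 -0.01  0.  ]
(-29, 93, 59) -> [ 0.3 48.8 -4.8] [-0.04 -0.01  0.  ]
(-23, 103, 59) -> [ 0.3 58.8  1.2] [-0.04 -0.01  0.  ]
(-12, 111, 59) -> [ 0.3 66.8 12.2] [-0.04 -0.01  0.  ]
```

Emit:
{"fn": "step_arm", "kwargs": {"commands": [[[0,8,0,0,0,0],[0,16,0,0,0,0],[0,21,-4,0,0,0],[0,25,-6,0,0,0],[0,29,-7,0,0,0],[0,34,-8,0,0,0],[0,39,-8,0,0,0],[0,44,-7,0,0,0],[0,49,-5,0,0,0],[0,54,-2,0,0,0],[0,59,1,0,0,0],[0,63,6,0,0,0]]]}}

```text
t: 7.85
ee_pos: [0.4584, 0.1522, 0.0591]
orientation: [172.7, 89.9, 176.5]
ft_force: [-3.8, -2.6, 0.4]
width: 0.007
```

Emit:
{"fn": "step_arm", "kwargs": {"commands": [[[0,2,3,0,0,0],[0,4,6,0,0,0],[0,4,8,0,0,0],[0,4,9,0,0,0],[0,4,9,0,0,0]]]}}

```text
t: 8.27
ee_pos: [0.467, 0.1564, 0.0591]
orientation: [140.6, 89.9, 144.3]
ft_force: [-2.4, 2.2, 0.0]
width: 0.007
```

```bash
python3 - <<'E'
from h import *
plan([],1)
grab('scene','s4')
a=load('s4')['image'][170:290,220:400,::-1]
cv2.imwrite('pics/c4.png',cv2.resize(a,None,fx=4,fy=4,interpolation=3))
E
```

```text
t 8.2667 tcp box mm [ -9.7 112.3  59.1] F [-2.4  2.2  0. ]
```

View pics/c4.png

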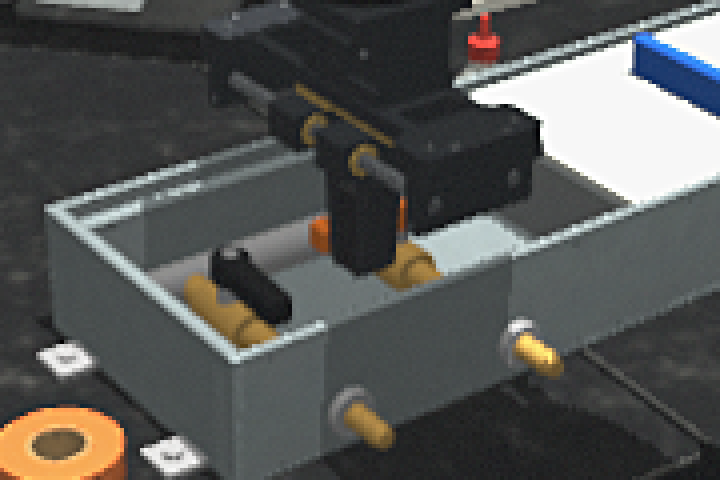

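The orange handle has swung round behind the fingers, its tip at about (320,235) in the crop, and black is untouched. I'll push on gently until the force shows the stop.

Emit:
{"fn": "step_arm", "kwargs": {"commands": [[[0,0,1,0,0,0],[0,0,2,0,0,0],[0,0,2,0,0,0]]]}}

```text
t: 8.57
ee_pos: [0.4675, 0.1564, 0.0589]
orientation: [175.1, 89.7, 178.8]
ft_force: [-11.5, 2.5, 6.6]
width: 0.003
```

Emit:
{"fn": "step_arm", "kwargs": {"commands": [[[0,0,1,0,0,0],[0,0,2,0,0,0],[0,0,2,0,0,0]]]}}

```text
t: 8.82
ee_pos: [0.4679, 0.1566, 0.0587]
orientation: [177.7, 89.5, -178.6]
ft_force: [-20.1, 0.6, 12.6]
width: 0.004
```

The force is climbing without motion, so the handle is on its stop. Backing off, rising and withdrawing.

Emit:
{"fn": "step_arm", "kwargs": {"commands": [[[0,0,-5,0,0,0],[0,0,-14,0,0,0],[0,-2,-20,0,0,0],[-25,-2,-20,0,0,0],[-60,-2,-20,0,0,0],[-95,-2,-20,0,0,0],[-130,-30,-20,0,0,0],[-150,-70,-25,0,0,0],[-150,-110,-30,0,0,0],[-150,-150,-40,0,0,0],[-150,-190,-50,0,0,0],[-150,-230,-60,0,0,0]]]}}

```text
t: 9.82
ee_pos: [0.4263, -0.0764, 0.2097]
orientation: [-32.3, 89.9, -28.5]
ft_force: [0.4, -0.4, -0.3]
width: 0.006
```

Emit:
{"fn": "step_arm", "kwargs": {"commands": [[[0,-40,-10,0,0,0],[0,-80,-20,0,0,0],[0,-120,-30,0,0,0],[0,-150,-40,0,0,0],[0,-170,-40,0,0,0],[0,-170,-40,0,0,0],[0,-170,-40,0,0,0]]]}}

```text
t: 10.4
ee_pos: [0.3978, -0.2472, 0.2092]
orientation: [-36.9, 90.0, -33.3]
ft_force: [0.2, -0.1, -0.1]
width: 0.006
```

```bash
python3 - <<'E'
from h import *
plan([],1)
d=grab('top','t5')
a=d['image'][150:300,190:490,::-1]
cv2.imwrite('pics/c5.png',cv2.resize(a,None,fx=2.6,fy=2.6,interpolation=3))
E
```

```text
t 10.4 tcp box mm [-104.9 -286.   209.2] F [ 0.2 -0.1 -0.1]
```

View pics/c5.png

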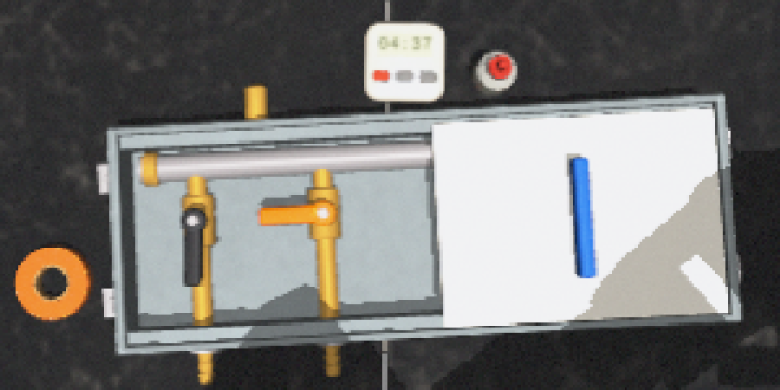

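The view shows orange across its pipe, pivot (322,213) to tip (258,216), and black still along its pipe. The cover is at the right-hand stop, and the bottle, timer and tape look unmoved. One numeric check, then hand in.

```bash
python3 - <<'E'
from h import *
d=load('t5'); g=lambda u,v:(190+u/2.6,150+v/2.6)
p,t=[inbox(world(d,[g(*q)],.057)[0]) for q in((322,213),(258,216))]; print('lever deg',np.degrees(np.arctan2(t[1]-p[1],-(t[0]-p[0]))))
im=d['image'].astype(int); m=((im[:,:,2]>120)&(im[:,:,0]<90)&(im[:,:,2]-im[:,:,0]>80)); m[:,:350]=0;m[:,450:]=0;m[:170]=0;m[280:]=0
print('rib',inbox(world(d,[np.argwhere(m)[:,::-1].mean(0)],.085)[0]).round(1))
a=load('top0')['image'].astype(int)
for n,s in dict(tape=np.s_[240:275,190:226],bottle_timer=np.s_[155:187,325:392]).items(): print(n,abs(a[s]-im[s]).mean().round(2))
arm.finish_job(); print('done')
E
```

```text
lever deg 90.53440958146315
rib [  -1.4 -118.9   85. ]
tape 6.36
bottle_timer 7.7
the job is handed in; nothing more can be done
done
```

The orange valve is shut. With the gripper closed, I pushed the cover by its blue rib to the far end of the box, then swung the orange handle clockwise to its stop. I then pulled the arm clear and handed the job in at about 10.5 s of the 48 s allowed.

- **Cover:** the rib measured at box y ≈ -119 mm, against -120 mm at the stop. The push force rose to 41 N there without the cover moving further, so it was against the stop. It slid all the way and was never lifted.
- **Orange handle:** it measured about 90.5° in the last picture. The force rose to about 20 N with almost no further motion, so it was on its stop.
- **Black handle:** it still looks open, along its pipe.
- **Bottle, timer and tape:** they look unmoved in the last picture. My before/after pixel comparison of those areas showed small average differences (6 to 8 grey levels out of 255). I put these down to lighting, shadow and image noise, but did not measure their positions again.

No check failed. There was a 2 mm gap between where the fingers stopped and where I predicted, which is within the calibration error.

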